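# Pack up the classroom robot's modules

### The arm

A 7-joint arm with a two-finger parallel gripper is mounted at the origin on the work surface. World frame = base frame: x ahead of the robot, y to its left, z up, the work surface at z = 0. Lengths are in m, angles in rad, forces in N, time in s.
With the tool pointing down it reaches from about 0.4 to 0.9 m from the base axis. Payload 5.5 kg.
Tool frame: the origin (TCP) lies midway between the tips of the shut fingers; the grasp point (between the pads) lies 19 mm behind it (manip.grip_depth is the distance from the TCP to the grasp point, in m); z points along the fingers, x is the direction in which the jaws open and shut, and the axes are right-handed (so a half turn about z gives the same grasp; the last joint's range is limited). The gripper opens to 92 mm and grips with 3 to 60 N. Pads are 19 mm wide; open, the fingers measure 130 mm over their backs; the gripper's body (75 mm by 190 mm) begins 47 mm behind the grasp point.
Start: joints at [1.612, 0.501, -0.427, 1.55, 0.221, 1.138, -0.21], TCP at [0.143, -0.634, 0.227] pointing down, gripper open.
Joint ranges: [-2.88, 2.88], [-0.31, 2.03], [-1.54, 1.56], [0.2, 2.42], [-1.41, 4.55], [0.19, 2.02], [-2.57, 2.57]. Speed limits (rad/s): [2.57, 2.57, 3.14, 3.14, 3.14, 3.14, 3.14].

### API

Orientations are given as a unit quaternion [x, y, z, w].
In Python, from bench import manip, effector, viewer gives the robot as it stands. Calls block until the motion is done:
- manip.move_pose(position, orientation): joint-space move of the TCP to a pose.
- manip.servo_line(position, ori=None, vel=0.15): straight line of the TCP; ori=None keeps the orientation; vel is the mean speed in m/s.
- manip.movej(angles): joint-space move.
- effector.open_jaws() and effector.close(f_grip=None): open the fingers fully, or close them until they stop; f_grip is the grip in N (None keeps the last).
- manip.sleep(seconds).
- manip.solve_ik(position, orientation): joint angles nearest the present ones, or None.
- viewer.get_image(name): name is "scene" or "top"; returns the picture (400x640x3 uint8, red, green, blue); there is no depth.
- viewer.get_calibration(name): a dict with "vfov" (degrees; the focal length in pixels is half the picture's height over the tangent of half this angle, whatever the lens; pixels are square), "cx", "cy" (the principal point, pixels), "eye" and "attitude" of the camera in the world. Camera axes: x right, y down, z forward; pixel columns grow to the right and rows downward; lengths in m; the calibration is good to about 2 mm. A picture is of the moment at which its call begins. get_calibration takes no time and is no camera call.
A pose or a line that the arm cannot do raises manip.PlanningError and nothing moves.
- manip.hand_in(): hands the job in, once; it reports no verdict.
Readings, each from a call of its own:
- manip.current_clock(): time.
- manip.current_q(): joint angles.
- manip.current_joint_velocities(): joint speeds.
- manip.current_tau(): joint torques, N m.
- manip.current_tool_pos(): TCP position.
- manip.current_tcp_rot(): TCP orientation.
- manip.current_force(): force on the tool from outside, world axes, zero at the start.
- manip.current_wrist_torque(): the same for the moment, N m.
- manip.current_finger_gap(): finger opening in m.
Only numpy, scipy, OpenCV 4.12 (cv2) and the standard library are available. Lean on these libraries where they do the work, as an engineer would, in place of code of your own. Each camera call takes 0.05 s, during which the arm holds its last target.

### The job

After the lesson the robot's modules have been left in two piles on the grey desk mat. Take the piles apart and put everything away: the battery pack into the charging cradle, and the controller, the geared motor, the distance sensor and the wheel each into the compartment of the sorting tray that is made for it. Everything should end up right side up and flat on the floor of its own compartment, set down gently: do not drop anything or let it fall.

Things in the scene. Friction and masses are not known exactly. Their poses are not given: they have to be found in the camera images.
- battery: battery pack: black flat box 96 x 56 x 24 mm (x, y, z) with fine ribs on top; 160 g. Origin: centre of its underside; z up, x along its length. At the start it is the bottom of one of the two piles on the grey desk mat (mat 2 mm thick).
- controller: robot controller: white flat box 74 x 56 x 24 mm (x, y, z) with a black rectangular display and a round grey button on top; 110 g. Origin: centre of its underside; z up, x along its 74 mm length. At the start it is the bottom of the other pile.
- motor: geared motor: grey box 36 x 34 x 26 mm (x, y, z), flat above and below; a 24 mm steel can sticks 15 mm out at +x, a 25 mm black hub disc on an axle 15 mm out at -x (66 mm over all); 90 g. Take it by the flat y faces of the box. Origin: centre of the box's underside; z up. Starts on the battery pack or on the controller (drawn afresh), with the distance sensor on top of it.
- sensor: distance sensor lying on its back: white box 44 x 24 x 22 mm (x, y, z) with two round black eyes, 18 mm across and 5 mm high, side by side on its top (27 mm high over all); 40 g. Origin: centre of its underside; z up, x along the row of eyes. At the start it is the top of the taller pile, on the motor.
- wheel: wheel lying flat: black rubber tyre 50 mm across and 26 mm thick with a grey hub; 50 g. Origin: centre of its underside; z up. At the start it lies on whichever of battery pack and controller does not carry the motor.
- charger: charging cradle for the battery pack, fixed: grey block 124 x 88 x 18 mm with a rectangular well 108 x 68 mm (x, y), 8 mm deep, and a hump across its +x end, 20 mm wide and 26 mm high, with a lamp. Origin: centre of the block's underside, on the table; well floor 10 mm above it. The pack goes in either way round, length along x, and stands 16 mm proud; hold only its upper 12 mm.
- controller_bay: compartment for the controller. Four white inserts 100 x 84 x 16 mm (x, y, z) lie fixed, two by two in any order, in a shallow grey tray; this one has the largest, rectangular well, 86 x 68 mm (x, y), 8 mm deep. Origin: centre of the insert's underside, 4 mm above the table; well floor 8 mm and insert's top 16 mm above the origin; z up. Controller's length along x, either way round.
- motor_bay: compartment for the motor: the insert with a long rectangular well 78 x 46 mm (x, y), 8 mm deep, and a grey print of the motor's outline on its floor. Origin and heights as for the controller's. Motor along x, either way round.
- sensor_bay: compartment for the distance sensor: the insert with the smallest rectangular well, 56 x 36 mm (x, y), 8 mm deep, and two grey discs printed on its floor. Origin and heights as for the controller's. Sensor along x, either way round, eyes up.
- wheel_bay: compartment for the wheel: the insert with the round well, 62 mm across and 8 mm deep, a grey ring printed on its floor. Origin and heights as for the controller's. All wells are about 6 mm wider all round than their parts, with a 3 mm bevel at the mouth; parts stand 14 mm or more proud, so fingers should hold only a part's upper 12 mm (of the sensor: of its box).

How it is judged:
At the end, for the whole second after the job is handed in: Battery pack in the charging cradle; controller, motor, sensor and wheel each in its own insert: within 12 mm (horizontally) of the centre of the well, underside under 3 mm above its floor, upright within 0.1 rad, at rest (under 0.02 m/s) (horizontal distance between sensor and sensor_bay below 0.012 m and z of sensor in the frame of sensor_bay below 0.011 m and angle between each of sensor, motor, wheel, controller, battery's own z axis and vertical below 0.1 rad and linear speed of each of sensor, motor, wheel, controller, battery below 0.02 m/s and horizontal distance between motor and motor_bay below 0.012 m and z of motor in the frame of motor_bay below 0.011 m and horizontal distance between wheel and wheel_bay below 0.012 m and z of wheel in the frame of wheel_bay below 0.011 m and horizontal distance between controller and controller_bay below 0.012 m and z of controller in the frame of controller_bay below 0.011 m and horizontal distance between battery and charger below 0.012 m and z of battery in the frame of charger below 0.013 m); the robot touches nothing.
It fails at once if the distance sensor falls or is dropped or thrown: it moves faster than 0.6 m/s (a free fall of 18 mm) while the fingers do not hold it (linear speed of sensor above 0.6 m/s and contact force between sensor and the fingers below 0.05 N).
It fails at once if the motor falls or is dropped or thrown: it moves faster than 0.6 m/s (a free fall of 18 mm) while the fingers do not hold it (linear speed of motor above 0.6 m/s and contact force between motor and the fingers below 0.05 N).
It fails at once if the wheel falls or is dropped or thrown: it moves faster than 0.6 m/s (a free fall of 18 mm) while the fingers do not hold it (linear speed of wheel above 0.6 m/s and contact force between wheel and the fingers below 0.05 N).
It fails at once if the controller falls or is dropped or thrown: it moves faster than 0.6 m/s (a free fall of 18 mm) while the fingers do not hold it (linear speed of controller above 0.6 m/s and contact force between controller and the fingers below 0.05 N).
It fails at once if the battery pack falls or is dropped or thrown: it moves faster than 0.6 m/s (a free fall of 18 mm) while the fingers do not hold it (linear speed of battery above 0.6 m/s and contact force between battery and the fingers below 0.05 N).
It also fails if it takes over 109 s, if anything falls off the work surface, if the arm or the gripper's body presses on something with over 40 N, if the wrist force passes 120 N, or if a joint passes its speed limit or range.

## Working session

There is one attempt and no reset: what is moved stays moved. The work goes in short steps, each a Python script; the robot and the scene stay as the last script left them, time stands still between calls to the robot, and variables do not carry over. Pictures are saved under pics/ and viewed, and the job is handed in when it is done.

```bash
ls; mkdir -p pics; python3 - <<'E'
from bench import manip, effector, viewer
import cv2
for n in ("scene","top"):
    print(n,viewer.get_calibration(n))
    im=viewer.get_image(n); cv2.imwrite(f"pics/{n}0.png",im[:,:,::-1])
print(manip.current_clock(),manip.current_tcp_rot(),manip.current_finger_gap(),manip.grip_depth)
E
```

```text
pics
scene {'vfov': 53.012084380522694, 'cx': 320.83568860814637, 'cy': 200.75418273643874, 'eye': array([0.83989573, 0.25836457, 0.69004088]), 'attitude': array([ 0.3935203 ,  0.87745538, -0.24941232, -0.11404961])}
top {'vfov': 53.20157275702184, 'cx': 328.5621664978665, 'cy': 194.19886804612537, 'eye': array([0.50828079, 0.00927865, 0.82042608]), 'attitude': array([-0.70431312,  0.70824911, -0.02718913,  0.03983689])}
0.1 [ 7.81012642e-01 -6.24514607e-01 -6.50580766e-04 -5.79729124e-04] 0.09179475164568687 0.0188
```

View pics/scene0.png

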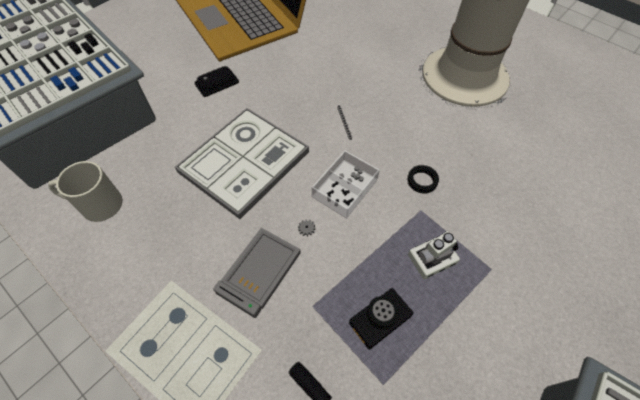

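View pics/top0.png

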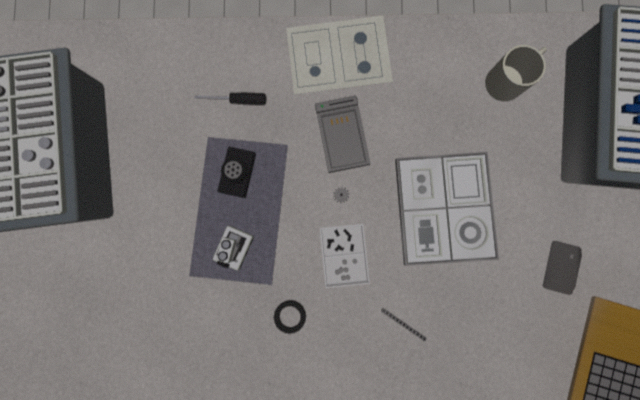

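```bash
cat > h.py <<'E'
import numpy as np, cv2
from scipy.spatial.transform import Rotation as R
from bench import manip, effector, viewer
def cam(n):
    c=viewer.get_calibration(n); f=200/np.tan(np.radians(c['vfov'])/2)
    return f,c['cx'],c['cy'],np.array(c['eye']),R.from_quat(c['attitude']).as_matrix()
def ray(n,uv):
    f,cx,cy,e,M=cam(n); d=M@np.array([(uv[0]-cx)/f,(uv[1]-cy)/f,1]); return e,d
def onz(n,uv,z):
    e,d=ray(n,uv); return e+d*(z-e[2])/d[2]
def tri(ut,us):
    e1,d1=ray('top',ut); e2,d2=ray('scene',us)
    d1/=np.linalg.norm(d1); d2/=np.linalg.norm(d2)
    s=np.linalg.lstsq(np.c_[d1,-d2],e2-e1,rcond=None)[0]
    a,b=e1+s[0]*d1,e2+s[1]*d2
    return (a+b)/2,np.linalg.norm(a-b)
def proj(n,p):
    f,cx,cy,e,M=cam(n); q=M.T@(np.array(p)-e); return np.array([cx+f*q[0]/q[2],cy+f*q[1]/q[2]])
def crop(im,x,y,w,h,k,name):
    c=cv2.resize(im[y:y+h,x:x+w,::-1],None,fx=k,fy=k,interpolation=cv2.INTER_CUBIC)
    for i in range(x//10*10+10,x+w,10):
        cv2.line(c,((i-x)*k,0),((i-x)*k,6 if i%50 else 14),(0,0,255),1)
        if i%20==0: cv2.putText(c,str(i),((i-x)*k-10,24),0,.35,(0,0,255),1)
    for j in range(y//10*10+10,y+h,10):
        cv2.line(c,(0,(j-y)*k),(6,(j-y)*k),(0,0,255),1)
        if j%20==0: cv2.putText(c,str(j),(8,(j-y)*k+4),0,.35,(0,0,255),1)
    cv2.imwrite('pics/'+name+'.png',c)
E
python3 - <<'E'
from h import *
t=cv2.imread('pics/top0.png')[:,:,::-1]; s=cv2.imread('pics/scene0.png')[:,:,::-1]
crop(t,185,130,110,100,6,'t_mat') ; crop(t,190,200,80,80,7,'t_mat2'); crop(t,385,145,120,125,5,'t_tray'); crop(t,305,85,75,95,6,'t_ch')
crop(s,310,205,190,180,4,'s_mat0'); crop(s,395,215,80,75,8,'s_mat2'); crop(s,340,280,80,75,8,'s_mat1'); crop(s,170,100,145,120,5,'s_tray'); crop(s,205,220,105,105,6,'s_ch')
E
```

```text
(no output)
```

View pics/t_mat.png

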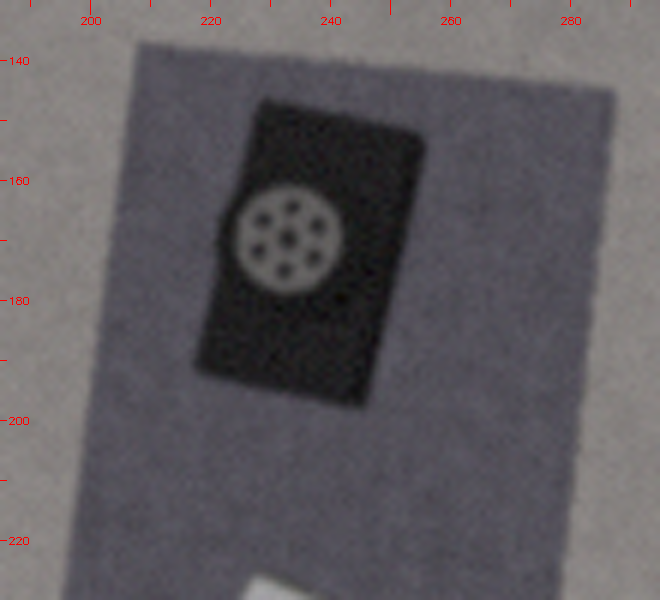

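View pics/t_mat2.png

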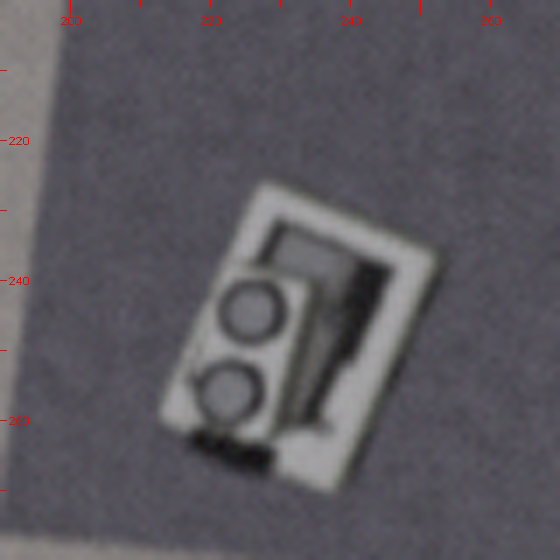

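View pics/t_tray.png

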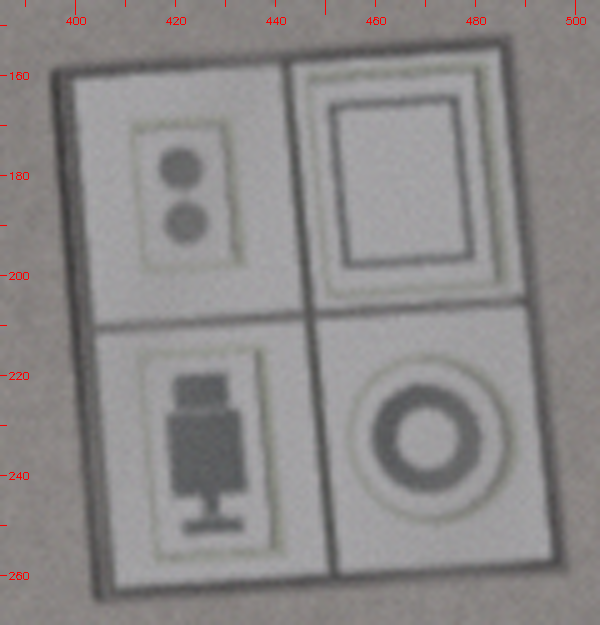

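View pics/t_ch.png

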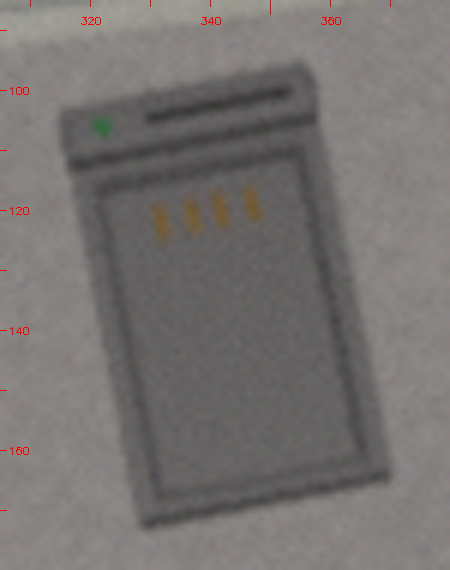

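View pics/s_mat2.png

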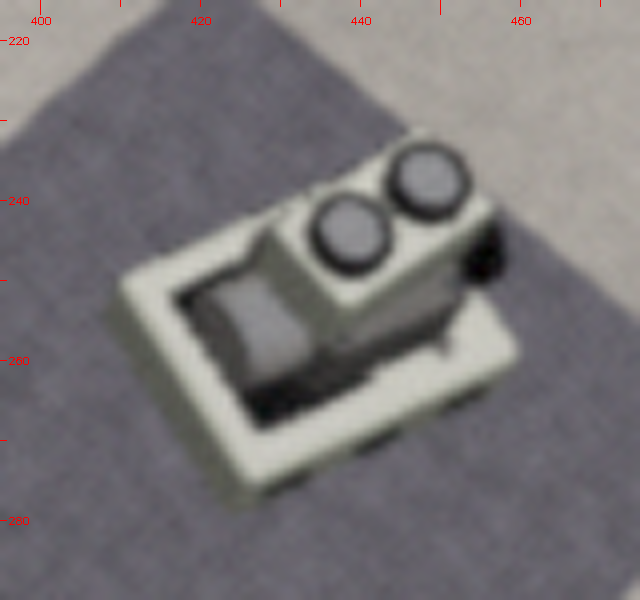

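View pics/s_mat1.png

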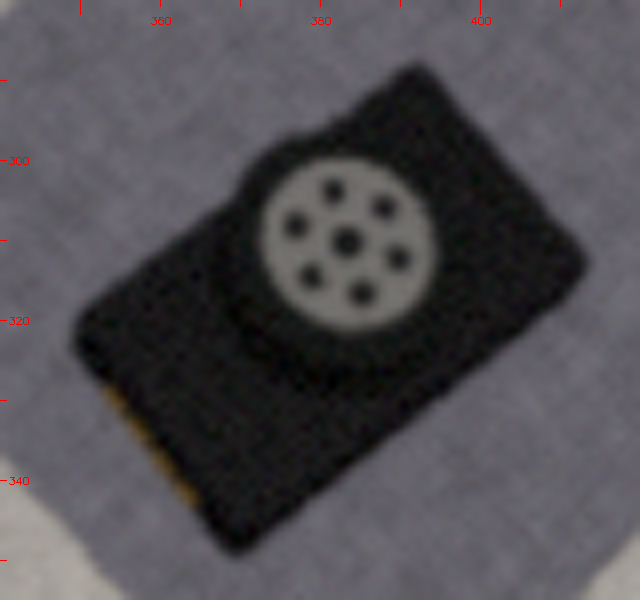

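View pics/s_tray.png

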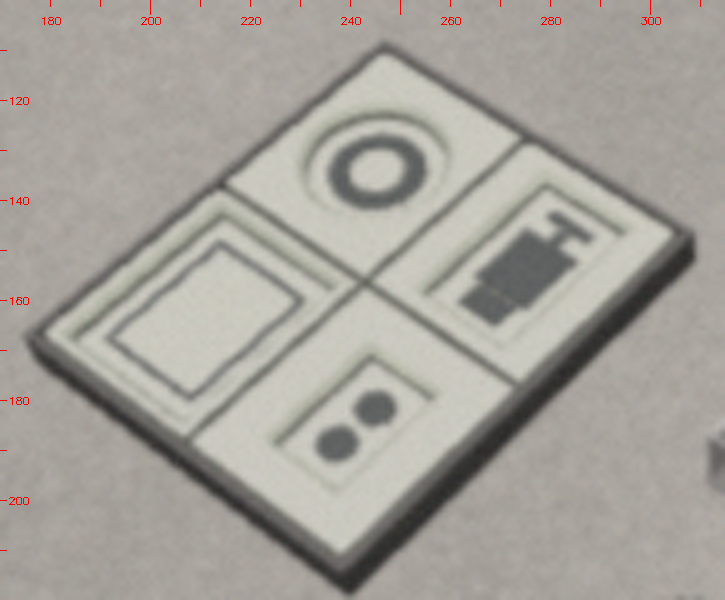

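View pics/s_ch.png

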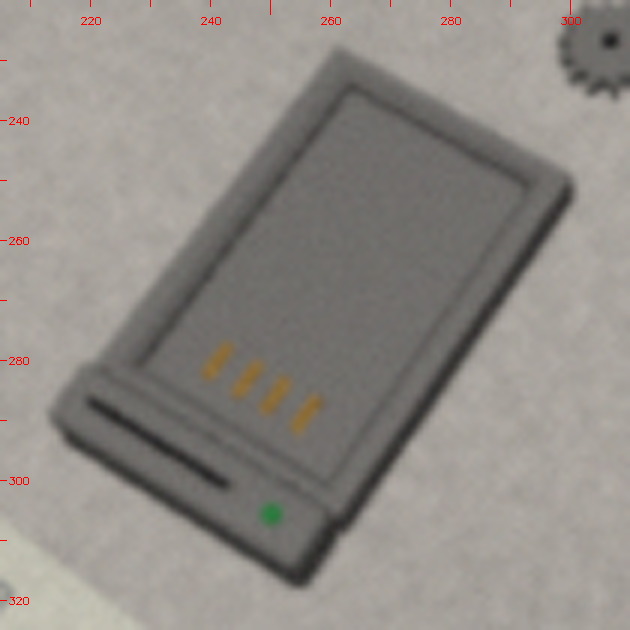

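```bash
python3 - <<'E'
from h import *
np.set_printoptions(precision=4,suppress=True)
P={'eyeA':((226,244.6),(438.9,244.2)),'eyeB':((222.7,256.1),(448.5,237.6)),'wheel':((233,169.8),(383.5,310.2)),
# controller top corners
'c_ul':((222.8,226),None),'c1':((252.3,236.6),(410.2,250.8)),'c2':((238,270),(459.5,259)),'c0':((228,226.2),(426.8,275.2)),
# tray prints
'sdisc1':((421,178.7),(237.2,188.5)),'sdisc2':((422,189.5),(245,181.5)),'wheelring':((470.2,232.5),(245.5,134)),
'tray_c':((445.5,207.8),(242.7,156.3)),
'lamp':((321.7,106),(250,305.7)),'chA':((322,116.5),(331,300)),'ch_corner':((369.5,164.5),(261.5,228))}
for k,(t,s) in P.items():
    if s is None: continue
    p,r=tri(t,s); print(k,p,'res',round(r,4))
E
```

```text
eyeA [0.4862 0.2132 0.0778] res 0.0003
eyeB [0.4652 0.2187 0.0785] res 0.0003
wheel [0.6302 0.2091 0.0535] res 0.0003
c1 [0.4999 0.1768 0.021 ] res 0.0014
c2 [ 0.4195  0.2379 -0.0552] res 0.0339
c0 [0.5206 0.2256 0.0236] res 0.0021
sdisc1 [ 0.6153 -0.164   0.0141] res 0.0002
sdisc2 [ 0.5932 -0.1653  0.0138] res 0.0007
wheelring [ 0.506  -0.2585  0.0143] res 0.0012
tray_c [ 0.5558 -0.2093  0.0237] res 0.001
lamp [0.7641 0.0363 0.0287] res 0.0001
chA [0.7022 0.0874 0.0855] res 0.116
ch_corner [ 0.6454 -0.0606  0.0161] res 0.0014
```

```bash
cat > fit.py <<'E'
from h import *
from scipy.optimize import least_squares
S=np.array([[1,1],[1,-1],[-1,-1],[-1,1]])
def fit(L,W,z,top,sc,g):
    def pts(p):
        c,s=np.cos(p[2]),np.sin(p[2]); q=S*[L/2,W/2]
        return np.c_[p[0]+c*q[:,0]-s*q[:,1],p[1]+s*q[:,0]+c*q[:,1],np.full(4,z)]
    def res(p):
        r=[]
        for a,b,c in zip(pts(p),top,sc):
            if b is not None:r+=list(proj('top',a)-b)
            if c is not None:r+=list(proj('scene',a)-c)
        return r
    o=least_squares(res,g,loss='soft_l1'); return o.x,np.round(res(o.x),1)
D={
'sensor_bay':(.1,.084,.02,[(399.4,160.6),(441.6,157.6),(445.4,207.6),(404,210.2)],[(238.6,211),(208.4,188),(243,158),(272.8,177.2)],(.6,-.16,0)),
'controller_bay':(.1,.084,.02,[(443.2,157.4),(485.4,154.4),(489.8,204.6),(447.6,207.4)],[(207.6,186.8),(178.8,166.8),(213.4,138),(241.4,156.6)],(.6,-.25,0)),
'motor_bay':(.1,.084,.02,[(404.4,211.6),(445.8,208.8),(450.8,259.8),(408,262.4)],[(274,176),(244.8,155.8),(276,128.4),(305.4,146.6)],(.5,-.16,0)),
'wheel_bay':(.1,.084,.02,[(448.6,208.4),(490.4,205.6),(495.8,256.2),(452.4,259.6)],[(243,154.8),(215.6,136.8),(247.6,109.8),(274.2,127.4)],(.5,-.25,0)),
'charger_well':(.108,.068,.013,[(320.8,116.7),(354.7,109.7),(366.7,161.7),(330.8,168.3)],[(260,300.5),(227.8,280.3),(263.3,234.5),(293.3,251.2)],(.7,0,0)),
'controller':(.074,.056,.026,[(227.6,226),(252.6,236),(238,270.3),(212.9,259.7)],[(426.3,275.5),(409.75,250.8),None,(460,259)],(.5,.2,0)),
'battery':(.096,.056,.026,[(228.7,146.3),(255.8,152),(246.2,198.2),(217.8,192)],[None,(349.4,320.6),(392.1,287.8),(413.8,312.7)],(.63,.2,0)),
}
if __name__=='__main__':
    np.set_printoptions(precision=4,suppress=True)
    for k,v in D.items():
        x,r=fit(*v); print(k,x); print('   ',r)
E
python3 fit.py
```

```text
sensor_bay [ 0.6036 -0.1652  0.0606]
    [-0.   0.4 -0.5 -0.2 -0.6  0.6 -0.5  0.4  0.2 -0.1 -0.2 -0.7 -0.5  0.1
 -0.2  0.4]
controller_bay [ 0.6091 -0.253   0.0625]
    [-0.3  0.6 -1.1  0.6 -0.8  0.7 -0.5 -0.2  0.  -0.2  0.  -0.5  0.  -0.1
 -0.  -0.2]
motor_bay [ 0.5001 -0.1716  0.0563]
    [-0.6  0.5 -0.3  0.4  0.1  0.7 -0.8  0.3 -0.4  0.2 -0.3 -0.2 -0.2  0.2
 -0.5  0. ]
wheel_bay [ 0.5057 -0.2596  0.059 ]
    [-0.7  0.7 -0.6  0.5 -0.3  0.7 -1.  -0.4 -0.5  0.7 -1.1  0.4  0.2  0.
 -0.2  0. ]
charger_well [ 0.6986 -0.007   0.1883]
    [ 1.2  0.5 -0.6  0.  -0.5  1.2  0.1  0.8 -2.  -0.3 -0.  -0.3  1.2 -0.5
  0.3 -0. ]
controller [ 0.4783  0.2143 -0.3875]
    [-0.7 -0.8 -0.3  0.4  0.1 -0.3 -1.2 -1.2  0.1  0.5 -0.7  0.3  0.5 -0.3]
battery [ 0.6308  0.2096 -0.2141]
    [-0.5 -0.4 -0.8 -0.5 -1.5 -1.6 -2.  -0.5 -0.4 -1.8 -0.6 -0.   0.3 -0.5]
```

```bash
cat >> h.py <<'E'
def quat(a):
    x=np.array([np.cos(a),np.sin(a),0]); z=np.array([0,0,-1.]); y=np.cross(z,x)
    return R.from_matrix(np.c_[x,y,z]).as_quat()
def opts(a,pos):
    o=[]
    q0=np.array(manip.current_q())
    for k in (-1,0,1):
        aa=a+np.pi*k
        if k==-1 and False: continue
        q=manip.solve_ik(list(pos),list(quat(aa)))
        if q is not None: o.append((np.abs(np.array(q)-q0).max(),aa,np.array(q)))
    return sorted(o,key=lambda t:t[0])
BAY={'sensor':(.6036,-.1652),'controller':(.6091,-.253),'motor':(.5001,-.1716),'wheel':(.5057,-.2596),'battery':(.6986,-.007)}
BYAW={'sensor':.0597,'controller':.0597,'motor':.0597,'wheel':.0597,'battery':.188}
FLOOR={'sensor':.012,'controller':.012,'motor':.012,'wheel':.012,'battery':.010}
def go(p,a): manip.move_pose(list(p),list(quat(a)))
def line(p,v): manip.servo_line(list(p),None,v)
def st(m): print(m,'t',round(manip.current_clock(),2),'tcp',np.round(manip.current_tool_pos(),4),'gap',round(manip.current_finger_gap(),4),'F',np.round(manip.current_force(),1))
def shot(tag):
    for n in ('top','scene'): cv2.imwrite(f'pics/{n}_{tag}.png',viewer.get_image(n)[:,:,::-1])
E
python3 - <<'E'
from h import *
np.set_printoptions(precision=3,suppress=True)
for n,x,y,yaw in (('sensor',.4757,.216,-.256),('motor',.478,.21,-.38),('wheel',.630,.209,-.214),('controller',.4783,.2143,-.3875),('battery',.6308,.2096,-.2141)):
    print(n)
    for d,a,q in opts(yaw+np.pi/2,(x,y,.2)): print('  pick',round(a,2),round(d,2),q)
    for d,a,q in opts(BYAW[n]+np.pi/2,(*BAY[n],.2)): print('  place',round(a,2),round(d,2),q)
E
```

```text
sensor
  pick 1.31 1.13 [ 0.487  0.621 -1.296  1.88   0.657  1.161  0.267]
  pick -1.83 2.1 [-0.49   0.272  0.015  1.909 -0.005  0.96  -2.3  ]
  pick 4.46 2.1 [-0.49   0.272  0.015  1.909 -0.005  0.96  -2.3  ]
  place -1.51 1.42 [ 0.782  0.57  -0.783  1.633  0.436  1.122 -1.626]
  place 4.77 1.42 [ 0.782  0.57  -0.783  1.633  0.436  1.122 -1.626]
  place 1.63 1.59 [ 0.932  0.681 -1.046  1.628  0.624  1.203  1.379]
motor
  pick 1.19 1.11 [ 0.5    0.62  -1.296  1.881  0.656  1.16   0.156]
  pick -1.95 2.2 [-0.478  0.272  0.015  1.91  -0.005  0.96  -2.412]
  pick 4.33 2.2 [-0.478  0.272  0.015  1.91  -0.005  0.96  -2.412]
  place -1.51 1.3 [ 0.929  0.386 -0.795  1.873  0.322  1.015 -1.514]
  place 4.77 1.3 [ 0.929  0.386 -0.795  1.873  0.322  1.015 -1.514]
  place 1.63 1.62 [ 1.182  0.557 -1.185  1.867  0.577  1.117  1.411]
wheel
  pick 1.36 1.22 [ 0.396  0.911 -1.305  1.522  0.887  1.392  0.386]
  pick -1.78 2.29 [ 0.172  0.645 -0.799  1.529  0.486  1.174 -2.501]
  pick 4.5 2.29 [ 0.172  0.645 -0.799  1.529  0.486  1.174 -2.501]
  place -1.51 1.14 [ 0.972  0.436 -0.696  1.78   0.319  1
[... 293 characters left out ...]
.426]
  pick 4.32 2.22 [-0.485  0.275  0.015  1.905 -0.005  0.961 -2.426]
  place -1.51 1.24 [ 0.81   0.596 -0.667  1.544  0.393  1.139 -1.45 ]
  place 4.77 1.24 [ 0.81   0.596 -0.667  1.544  0.393  1.139 -1.45 ]
  place 1.63 1.71 [ 1.024  0.75  -1.056  1.537  0.674  1.255  1.499]
battery
  pick 1.36 1.22 [ 0.394  0.913 -1.305  1.519  0.888  1.394  0.385]
  pick -1.78 2.29 [ 0.171  0.647 -0.799  1.527  0.487  1.176 -2.502]
  pick 4.5 2.29 [ 0.171  0.647 -0.799  1.527  0.487  1.176 -2.502]
  place 1.76 1.51 [ 0.552  0.774 -0.963  1.426  0.644  1.274  1.297]
  place -1.38 1.61 [ 0.523  0.748 -0.901  1.427  0.596  1.252 -1.816]
  place 4.9 1.61 [ 0.523  0.748 -0.901  1.427  0.596  1.252 -1.816]
```

```bash
python3 - <<'E'
from h import *
x,y,yaw=.4757,.216,-.256
_,a,q=opts(yaw+np.pi/2,(x,y,.2))[0]
go((x,y,.2),a); st('above')
line((x,y,.095),.2); st('low'); shot('g1')
im=viewer.get_image('scene'); crop(im,360,170,140,120,5,'g1s'); im=viewer.get_image('top'); crop(im,170,190,120,110,5,'g1t')
E
```

```text
above t 3.29 tcp [0.4762 0.2151 0.1999] gap 0.0917 F [-0.9 -0.7  0.3]
low t 3.97 tcp [0.4761 0.2166 0.0957] gap 0.0917 F [0.3 0.1 1.1]
```

View pics/g1s.png

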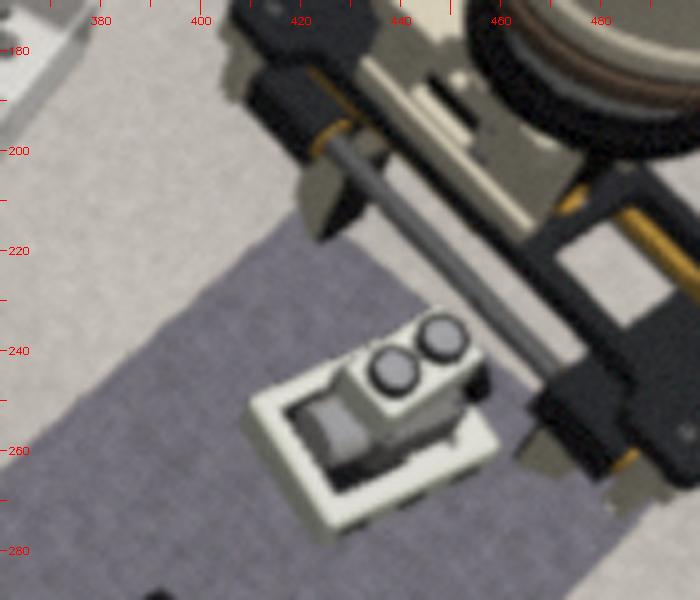

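View pics/g1t.png

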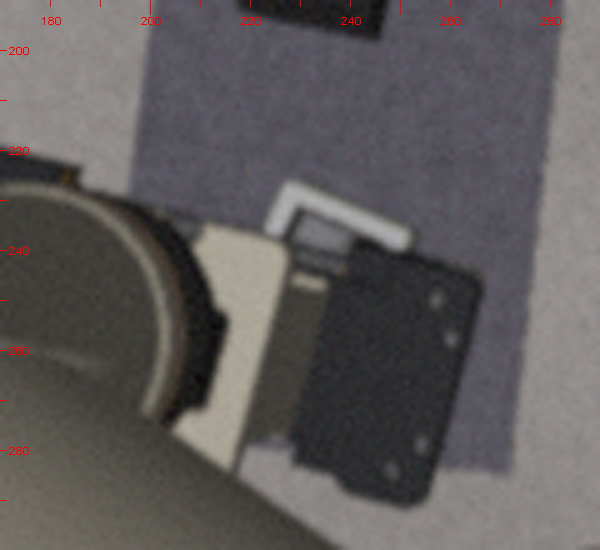

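```bash
python3 - <<'E'
from h import *
print(proj('scene',(.4761,.2166,.0957)))
line((.4757,.216,.064),.1); st('down')
effector.close(15); st('closed')
x,y,_=manip.current_tool_pos()
line((.4757,.216,.072),.06); st('up8')
line((.4757,.216,.2),.2); st('up')
shot('g2'); im=viewer.get_image('scene'); crop(im,360,130,160,160,5,'g2s')
E
```

```text
[446.61042068 236.59697541]
down t 4.62 tcp [0.4752 0.216  0.0635] gap 0.0919 F [ 0.4  0.4 -0.5]
closed t 5.68 tcp [0.4757 0.216  0.064 ] gap 0.0237 F [ 0.2  0.4 -0.2]
up8 t 5.97 tcp [0.4761 0.2162 0.0726] gap 0.0236 F [-0.3  0.4 -1.4]
up t 6.76 tcp [0.4752 0.2152 0.1989] gap 0.024 F [-0.2 -0.3 -0.5]
```

View pics/g2s.png

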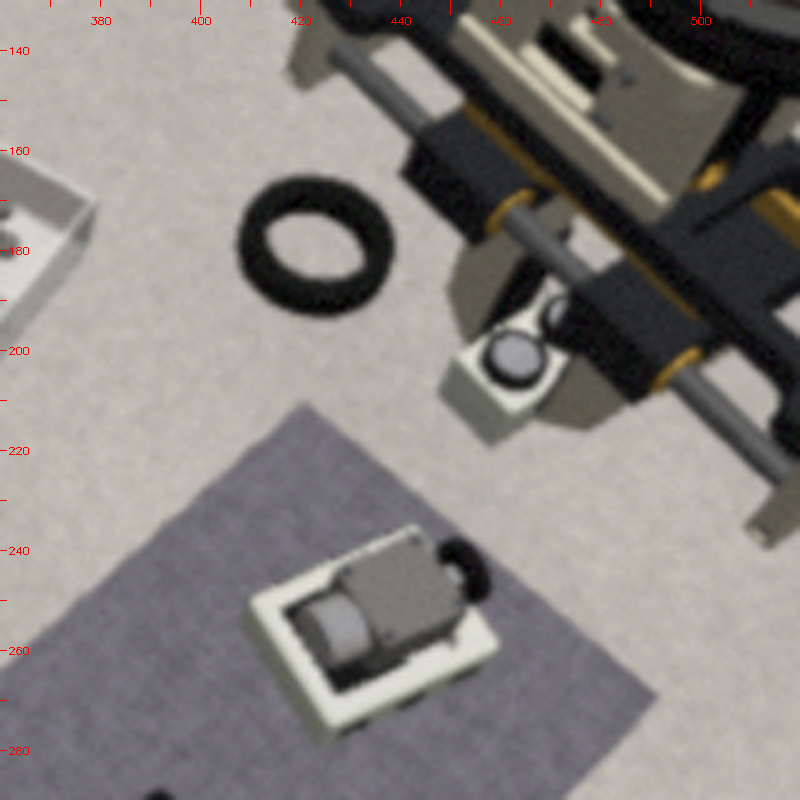

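```bash
cat >> h.py <<'E'
def toplace(n,off,hover=.03):
    x,y=BAY[n]
    _,a,q=opts(BYAW[n]+np.pi/2,(x,y,.2))[0]
    go((x,y,.19),a); st('over')
    z=FLOOR[n]+off
    line((x,y,z+hover),.2); st('hover')
    return x,y,z
E
python3 - <<'E'
from h import *
toplace('sensor',.012,.025); shot('g3')
im=viewer.get_image('scene'); crop(im,170,80,150,140,5,'g3s'); im=viewer.get_image('top'); crop(im,190,200,80,80,7,'g3m'); crop(im,385,145,120,125,5,'g3t')
E
```

```text
over t 8.4 tcp [ 0.6037 -0.1631  0.1902] gap 0.0237 F [ 0.1  0.4 -0.8]
hover t 9.26 tcp [ 0.6046 -0.1646  0.0503] gap 0.0236 F [ 0.4 -0.2  0.6]
```

View pics/g3s.png

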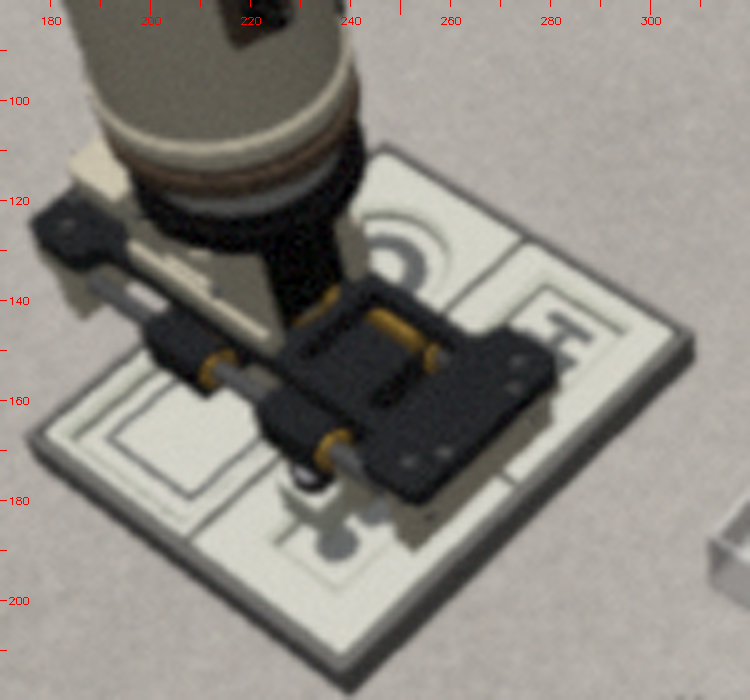

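View pics/g3m.png

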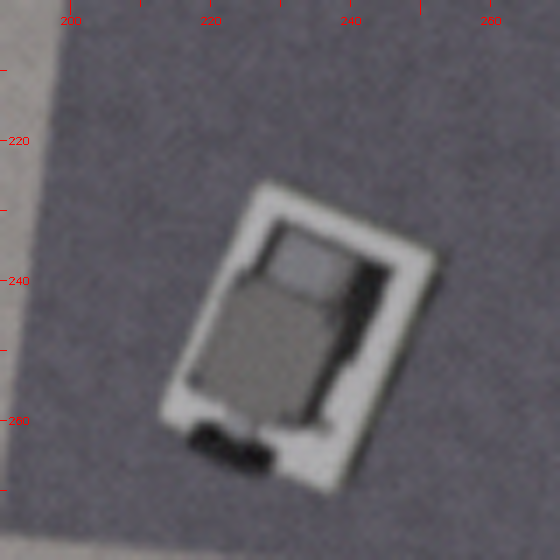

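```bash
python3 - <<'E'
from h import *
from fit import fit
x,y=BAY['sensor']
line((x,y,.0245),.05); st('down'); manip.sleep(.2); st('settled')
E
python3 - <<'E'
from fit import *
v=(.036,.034,.052,[(223.1,238.6),(239,244.6),(233.6,261.1),(217.1,254.6)],[(437.6,257.6),(427.6,246),(443,236.6),(453,248.4)],(.48,.21,-.38))
print(fit(*v))
print(tri(np.mean(v[3],0),np.mean(v[4],0)))
E
```

```text
down t 10.1 tcp [ 0.6033 -0.1651  0.0239] gap 0.0236 F [ 0.5 -0.1 -0.6]
settled t 10.3 tcp [ 0.6035 -0.1651  0.0243] gap 0.0241 F [-0.5 -0.3 -0.1]
(array([ 0.47516162,  0.21600008, -0.33185346]), array([-0.1, -0.4,  0.1,  2.2,  0.6, -0.6, -1.9, -1.8, -0.4,  0.8, -1.1,
       -1.4, -0.6,  1.5,  1.2,  2.1]))
(array([0.47547353, 0.21598099, 0.05320111]), np.float64(0.0012659932923178515))
```

```bash
python3 - <<'E'
from h import *
x,y=BAY['sensor']
effector.open_jaws(); st('open')
line((x,y,.19),.25); st('up')
x,y,yaw=.4754,.216,-.345
_,a,q=opts(yaw+np.pi/2,(x,y,.16))[0]
go((x,y,.16),a); st('above motor')
shot('g4'); im=viewer.get_image('top'); crop(im,385,145,120,125,5,'g4t')
im=viewer.get_image('scene'); crop(im,170,100,145,120,5,'g4s')
line((x,y,.041),.18); st('down')
effector.close(20); st('closed')
line((x,y,.049),.06); line((x,y,.19),.25); st('up')
im=viewer.get_image('scene'); crop(im,360,130,160,160,5,'g4m')
E
```

```text
open t 11.47 tcp [ 0.6036 -0.1652  0.0245] gap 0.0916 F [ 0.5 -0.4 -0.9]
up t 12.28 tcp [ 0.6026 -0.1656  0.1886] gap 0.0919 F [ 0.7 -0.2 -0.2]
above motor t 13.77 tcp [0.476  0.215  0.1596] gap 0.0916 F [ 0.9 -0.6  0.3]
down t 14.78 tcp [0.4758 0.2166 0.0417] gap 0.0918 F [-0.6  0.4  0.1]
closed t 15.71 tcp [0.4754 0.216  0.041 ] gap 0.0344 F [0.1 0.3 0.6]
up t 16.71 tcp [0.4749 0.215  0.1889] gap 0.0345 F [-0.3  0.2 -1.3]
```

View pics/g4s.png

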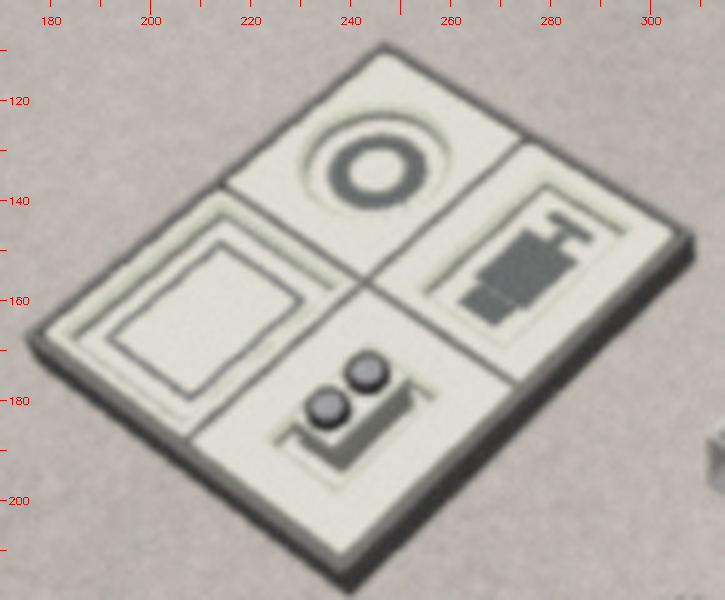

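View pics/g4t.png

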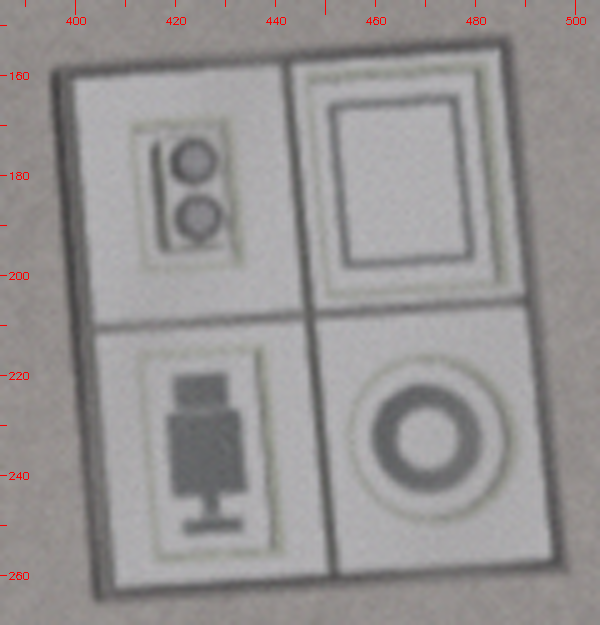

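View pics/g4m.png

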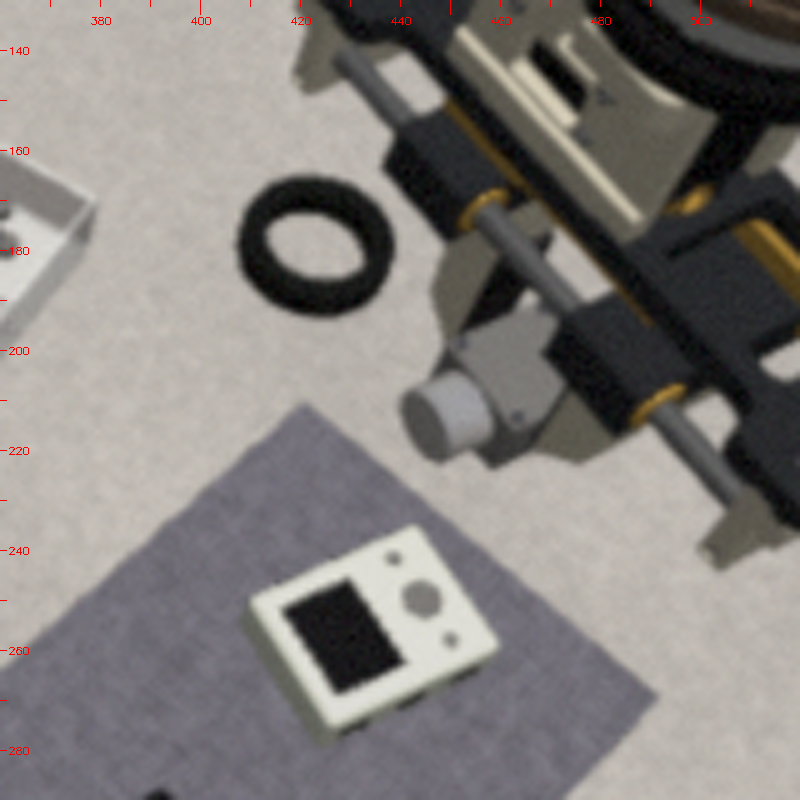

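```bash
python3 - <<'E'
from h import *
a=tri((424,177),(243.6,174))[0];b=tri((424.6,188.4),(235.6,181.6))[0]; print(a,b,(a+b)/2)
a=tri((424,177),(235.6,181.6));b=tri((424.6,188.4),(243.6,174)); print(a,b,(a[0]+b[0])/2)
x,y,z=toplace('motor',.015,.02)
line((x,y,z+.0005),.05); manip.sleep(.1); st('down')
effector.open_jaws(); line((x,y,.19),.25); st('up')
from fit import fit
v=(.074,.056,.026,[(227.6,226),(252.6,236),(238,270.3),(212.9,259.7)],[(426,277),(410,250.4),(443,235.4),(459.4,259.4)],(.5,.2,0))
print(fit(*v))
x,y=.6302,.2091
_,a,q=opts(-.2141+np.pi/2,(x,y,.16))[0]
go((x,y,.16),a)
shot('g5'); im=viewer.get_image('top'); crop(im,385,145,120,125,5,'g5t')
im=viewer.get_image('scene'); crop(im,170,100,145,120,5,'g5s')
E
```

```text
[ 0.6066348  -0.15226906  0.06829536] [ 0.60049772 -0.17678641  0.00890839] [ 0.60356626 -0.16452773  0.03860188]
(array([ 0.61487916, -0.16409609,  0.03826066]), np.float64(0.001832125889026811)) (array([ 0.59236394, -0.16453191,  0.03998863]), np.float64(0.0011549329907752912)) [ 0.60362155 -0.164314    0.03912464]
over t 18.2 tcp [ 0.5003 -0.17    0.1899] gap 0.034 F [-0.1  1.2 -1.8]
hover t 19.07 tcp [ 0.5011 -0.171   0.0479] gap 0.034 F [-0.  -0.2 -0.5]
down t 19.71 tcp [ 0.5    -0.1716  0.0273] gap 0.0342 F [-1.3 -0.1 -1.1]
up t 21.55 tcp [ 0.4991 -0.1719  0.1887] gap 0.0919 F [0.2 0.1 0. ]
(array([ 0.47894365,  0.21485373, -0.39509733]), array([-0.8, -1.2, -0.1, -0.7, -0.1, -0.4, -1.4, -0.5, -0.4,  0.2, -0.5,
       -1.3, -1.1, -0.2,  1.2, -0.1]))
```

View pics/g5s.png

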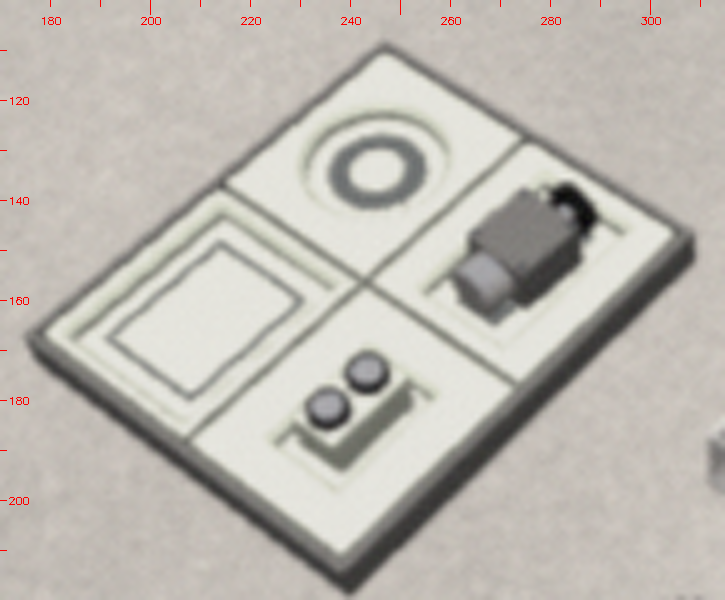

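View pics/g5t.png

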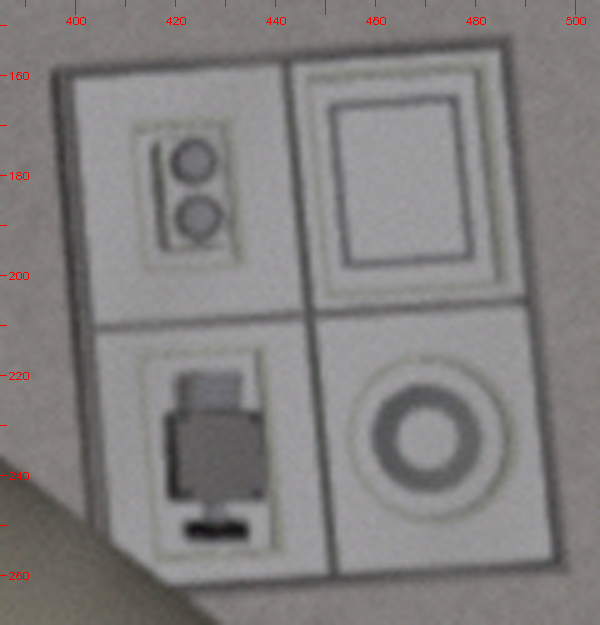

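```bash
python3 - <<'E'
from h import *
x,y=.6302,.2091
line((x,y,.041),.18); st('down')
effector.close(15); st('closed')
line((x,y,.049),.06); line((x,y,.19),.25); st('up')
shot('g6'); im=viewer.get_image('scene'); crop(im,310,200,140,160,5,'g6s')
x,y,z=toplace('wheel',.015,.02); shot('g6b')
line((x,y,z+.0005),.05); manip.sleep(.1); st('down')
effector.open_jaws(); line((x,y,.19),.25); st('up')
im=viewer.get_image('top'); crop(im,190,130,100,100,6,'g6t')
E
```

```text
down t 24.05 tcp [0.6308 0.2098 0.0421] gap 0.0917 F [ 1.1  0.2 -0.7]
closed t 24.79 tcp [0.6302 0.209  0.0411] gap 0.0495 F [-0.3 -0.5  0.9]
up t 25.79 tcp [0.6297 0.2082 0.1887] gap 0.0494 F [ 0.7 -0.8 -1.9]
over t 27.71 tcp [ 0.5065 -0.2583  0.1903] gap 0.0494 F [ 0.2 -0.5 -0.8]
hover t 28.57 tcp [ 0.5068 -0.2593  0.048 ] gap 0.0499 F [-1.   0.6 -1.4]
down t 29.32 tcp [ 0.5056 -0.2594  0.0272] gap 0.0494 F [ 0.5 -0.4 -0.5]
up t 30.97 tcp [ 0.5047 -0.2598  0.1887] gap 0.0919 F [-0.7  0.  -0.1]
```

View pics/g6s.png

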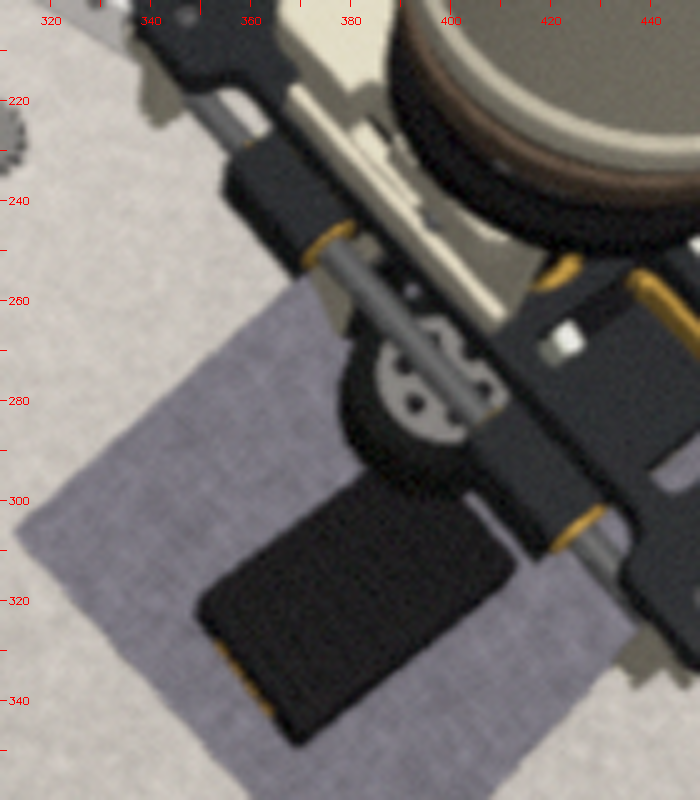

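View pics/g6t.png

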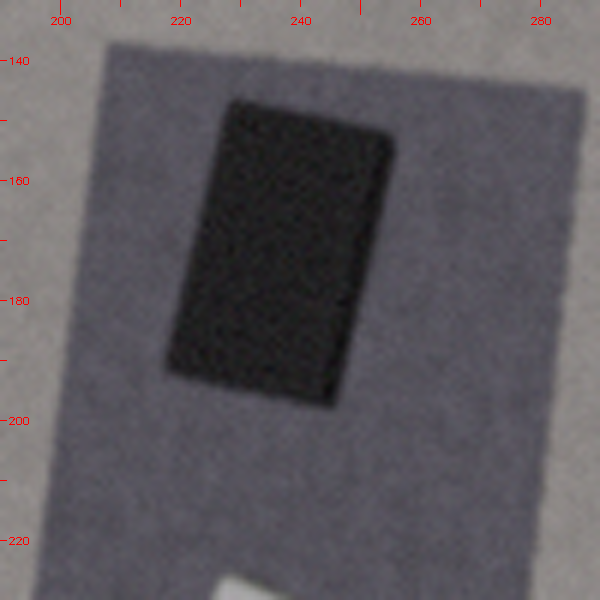

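```bash
python3 - <<'E'
from h import *
x,y,yaw=.4787,.2146,-.392
_,a,q=opts(yaw+np.pi/2,(x,y,.16))[0]
go((x,y,.16),a)
shot('g7'); im=viewer.get_image('top'); crop(im,385,145,120,125,5,'g7t')
im=viewer.get_image('scene'); crop(im,170,100,145,120,5,'g7s')
line((x,y,.015),.18); st('down')
effector.close(25); st('closed')
line((x,y,.023),.06); line((x,y,.19),.25); st('up')
im=viewer.get_image('scene'); crop(im,360,130,160,160,5,'g7m')
E
```

```text
down t 33.91 tcp [0.4793 0.2152 0.0158] gap 0.0921 F [0.4 0.5 0.3]
closed t 34.58 tcp [0.4788 0.2146 0.0152] gap 0.0554 F [ 0.5 -0.4  2.8]
up t 35.67 tcp [0.478  0.2136 0.1887] gap 0.0558 F [-0.5 -1.2 -1.5]
```

View pics/g7s.png

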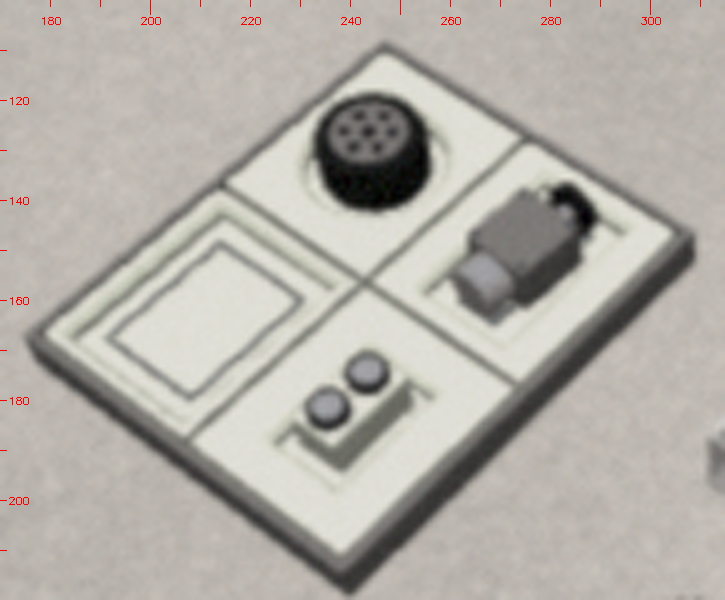

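View pics/g7t.png

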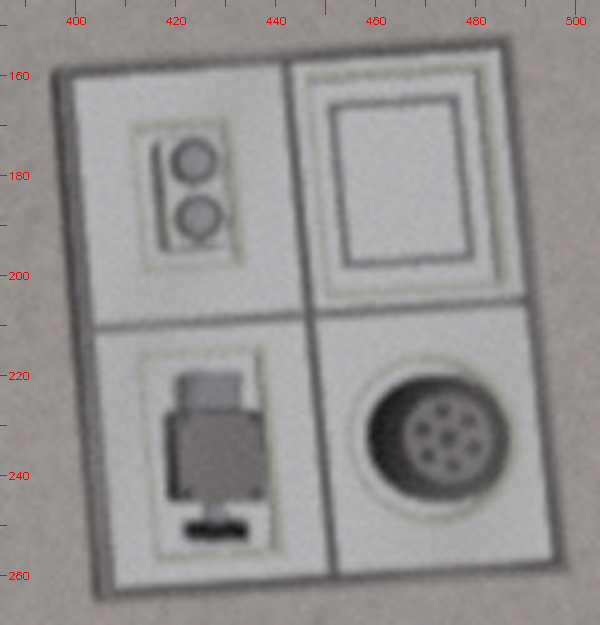

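View pics/g7m.png

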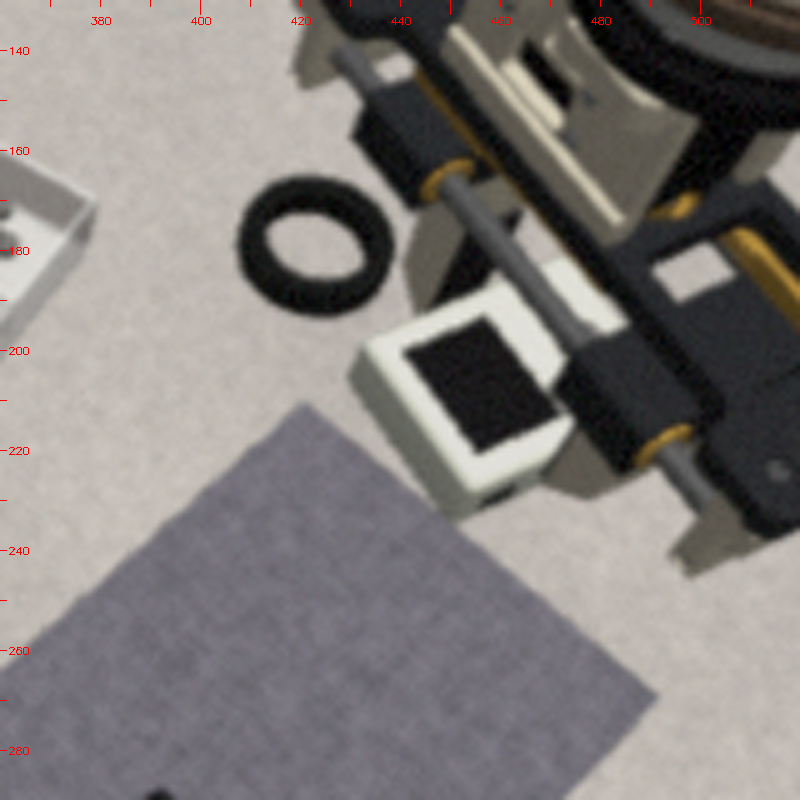

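```bash
python3 - <<'E'
from h import *
print('wheel',tri((474.4,232.4),(243.6,126.4)), 'batt',onz('top',(237.1,172.1),.026))
print('battcorners',[np.round(proj('top',(.6308+c*.048*np.cos(-.214)-s*.028*np.sin(-.214),.2096+c*.048*np.sin(-.214)+s*.028*np.cos(-.214),.026)),1) for c,s in((1,1),(1,-1),(-1,-1),(-1,1))])
x,y,z=toplace('controller',.013,.02)
line((x,y,z+.0005),.05); manip.sleep(.1); st('down')
effector.open_jaws(); line((x,y,.19),.25); st('up')
x,y=.6308,.2096
_,a,q=opts(-.2141+np.pi/2,(x,y,.16))[0]
go((x,y,.16),a)
shot('g8'); im=viewer.get_image('top'); crop(im,385,145,120,125,5,'g8t')
im=viewer.get_image('scene'); crop(im,170,100,145,120,5,'g8s')
line((x,y,.05),.18); im=viewer.get_image('scene'); crop(im,310,230,160,140,5,'g8b')
st('low')
E
```

```text
wheel (array([ 0.50624083, -0.25839193,  0.039062  ]), np.float64(0.0010302355647879408)) batt [0.62985975 0.20766711 0.026     ]
battcorners [array([228.2, 145.9]), array([255. , 151.5]), array([244.2, 197.7]), array([217.2, 192. ])]
over t 37.49 tcp [ 0.6095 -0.2509  0.1901] gap 0.0556 F [ 0.4  0.7 -0.9]
hover t 38.37 tcp [ 0.6103 -0.2526  0.0463] gap 0.0556 F [ 0.5 -1.3  0.7]
down t 39.01 tcp [ 0.6089 -0.253   0.0252] gap 0.0554 F [ 0.4 -0.   0.1]
up t 40.58 tcp [ 0.6081 -0.2533  0.1885] gap 0.0916 F [-0.2  0.2 -0.8]
low t 43.29 tcp [0.6317 0.2105 0.0516] gap 0.092 F [-0.6  0.3 -0. ]
```

View pics/g8s.png

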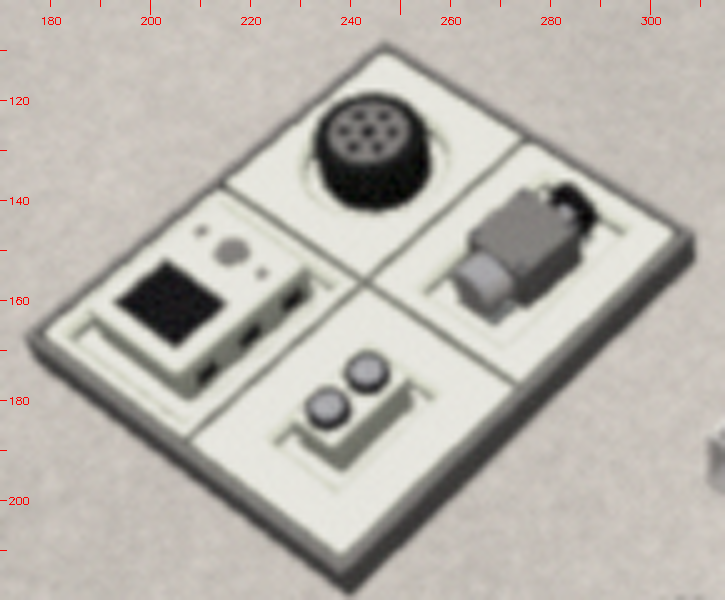

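View pics/g8b.png

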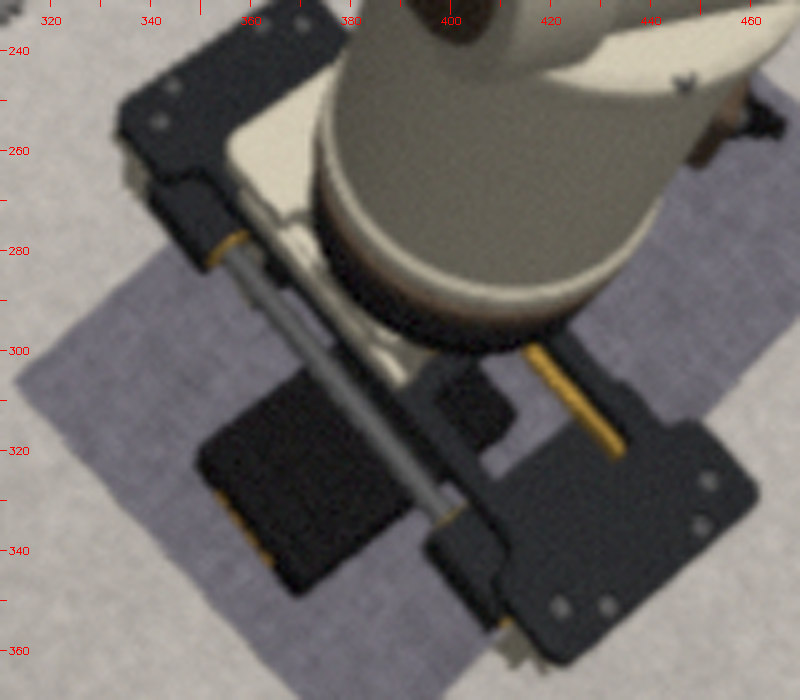

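View pics/g8t.png

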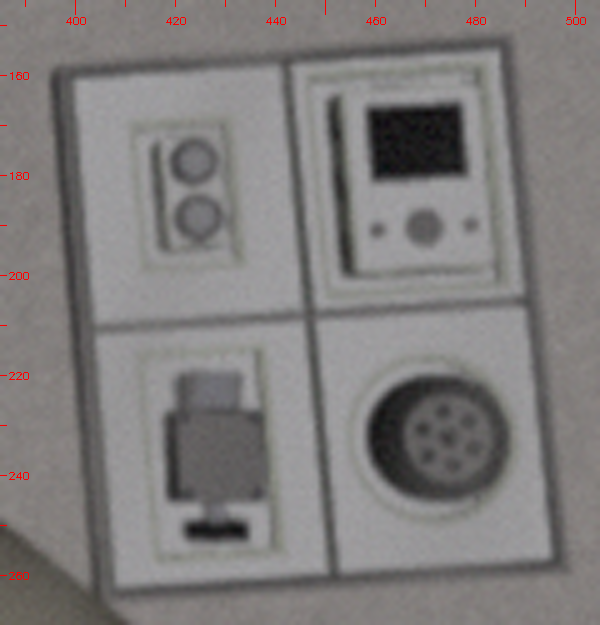

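```bash
python3 - <<'E'
from h import *
x,y=.6308,.2096
line((x,y,.015),.15); st('down')
effector.close(30); st('closed')
line((x,y,.023),.06); line((x,y,.19),.25); st('up')
x,y,z=toplace('battery',.013,.03); print(z)
im=viewer.get_image('scene'); crop(im,190,190,140,140,5,'g9s')
im=viewer.get_image('top'); crop(im,290,70,100,120,5,'g9t')
E
```

```text
down t 43.67 tcp [0.6304 0.2094 0.0146] gap 0.092 F [ 0.1  0.6 -0.4]
closed t 44.34 tcp [0.631  0.2098 0.0153] gap 0.0558 F [ 0.2 -0.3  1.5]
up t 45.44 tcp [0.63   0.2087 0.1883] gap 0.0557 F [-0.4 -0.5 -2.1]
over t 46.35 tcp [ 0.6975 -0.0048  0.1889] gap 0.0555 F [-0.5  0.6 -2.1]
hover t 47.18 tcp [ 0.6995 -0.0059  0.0545] gap 0.0555 F [ 1.  -0.8 -1.3]
0.023
```

View pics/g9s.png

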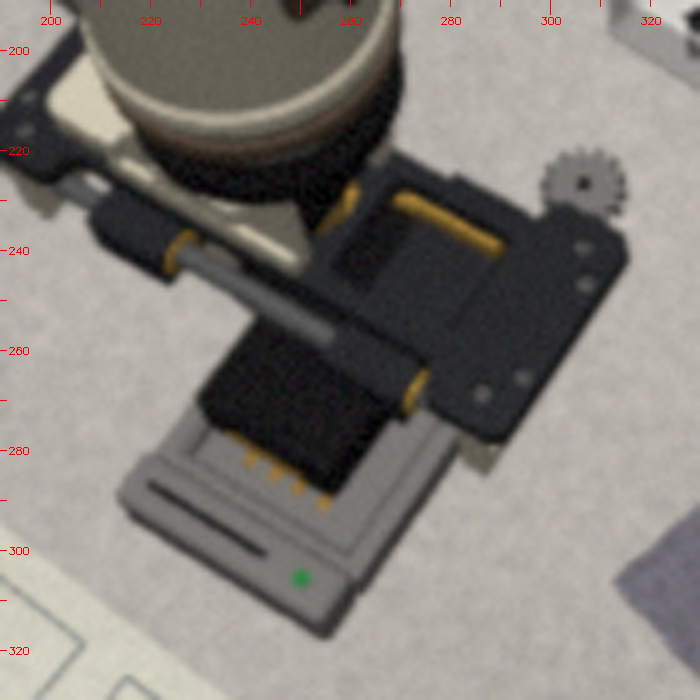

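View pics/g9t.png

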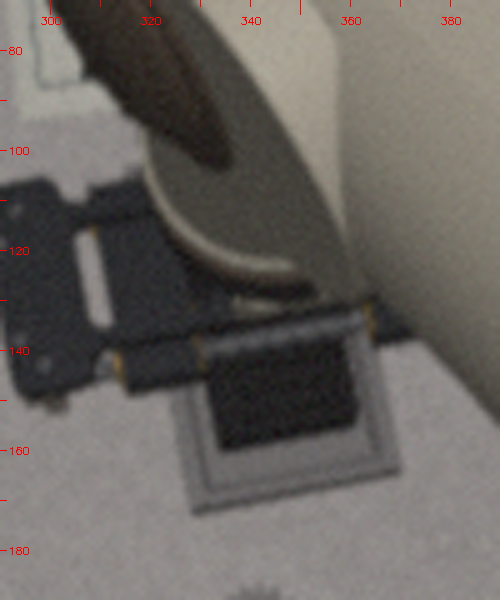

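```bash
python3 - <<'E'
from h import *
for uv in((334.4,160),(361.4,154.4)): print(onz('top',uv,.0415))
c,s=np.cos(.188),np.sin(.188)
for l in(1,-1): print(.6986-.048*c-l*.028*s, -.007-.048*s+l*.028*c, 'well', .6986-.054*c-l*.034*s, -.007-.054*s+l*.034*c)
# charger by scene lamp side & outer corner check
E
```

```text
[0.65018504 0.01120206 0.0415    ]
[ 0.66095968 -0.04219031  0.0415    ]
0.6462127142621731 0.011535703197431534 well 0.6391970672696998 0.016308616068729465
0.6566788068276578 -0.04347757616683384 well 0.6519058939563598 -0.05049322315930706
```

```bash
python3 - <<'E'
from h import *
x,y=.6986-.002,-.0074
line((x,y,.0365),.06); st('hover'); 
line((x,y,.0235),.04); manip.sleep(.15); st('down')
effector.open_jaws(); st('open'); line((x,y,.19),.25); st('up')
go((.5,.1,.3),np.pi/2); 
E
python3 - <<'E'
from h import *
shot('h1')
im=viewer.get_image('scene'); crop(im,190,190,140,140,5,'h1s')
im=viewer.get_image('top'); crop(im,290,70,100,120,5,'h1t')
E
```

```text
hover t 47.71 tcp [ 0.6961 -0.0076  0.0358] gap 0.0558 F [-0.1 -0.7 -1.2]
down t 48.33 tcp [ 0.6965 -0.0074  0.0232] gap 0.0558 F [ 0.4  0.3 -2.1]
open t 49.11 tcp [ 0.6966 -0.0074  0.0235] gap 0.0919 F [-0.7  0.   0.1]
up t 49.92 tcp [ 0.6958 -0.008   0.1885] gap 0.0917 F [ 0.1  0.9 -0.4]
```

View pics/h1s.png

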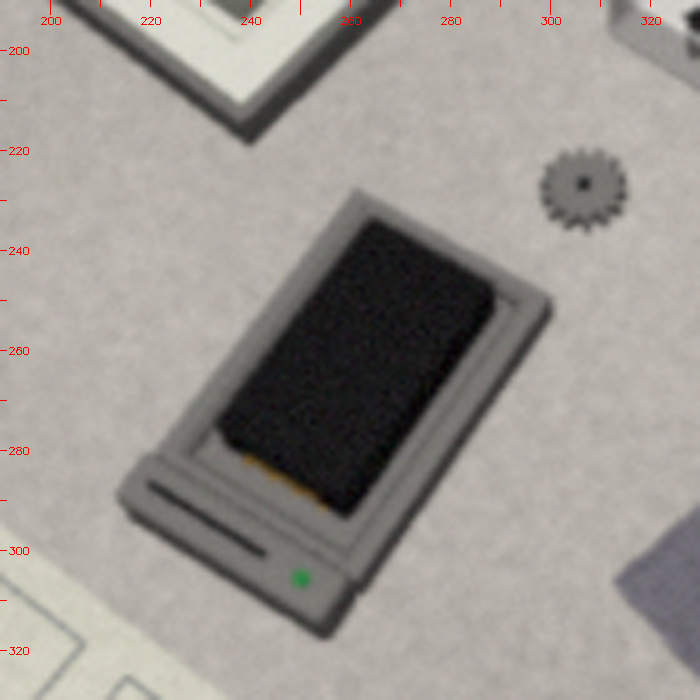

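View pics/top_h1.png

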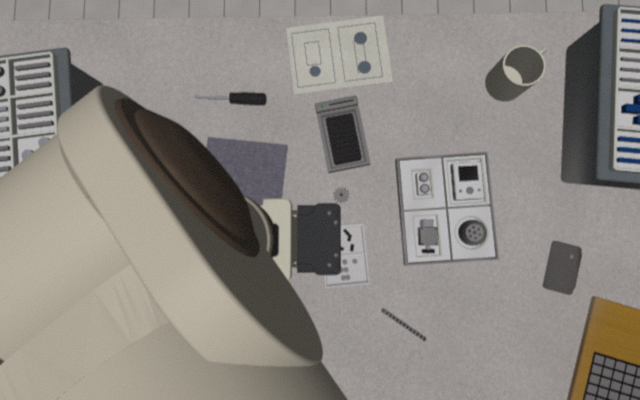

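View pics/h1t.png

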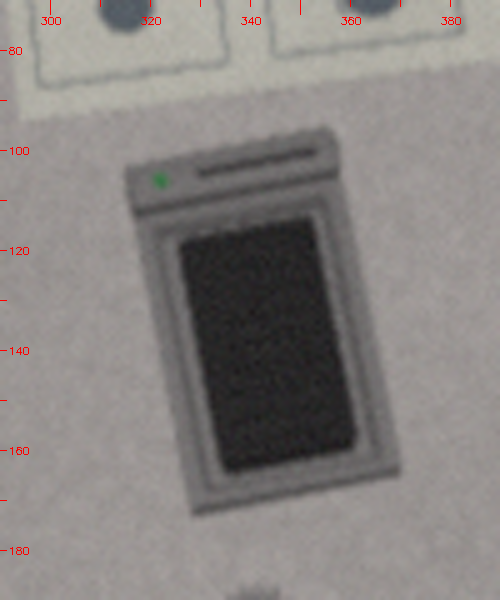

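```bash
python3 - <<'E'
from h import *
from fit import fit
print(tri((352,113.4),(233.6,275)))
for z in (.034,.042):
  x,r=fit(.092,.052,z,[(326,118),(352,113.4),None,None],[None,(233.6,275),(264.4,233.6),(289.4,248.4)],(.7,0,.19)); print(z,x,r)
print('controller', tri((469.9,185.6+0),(215.5,157)))
E
```

```text
(array([ 0.74675885, -0.02438232,  0.03090102]), np.float64(0.0015251292113334183))
0.034 [ 0.69659977 -0.00545381  0.16608965] [-0.1 -0.1 -0.7  0.1 -0.2 -0.6  0.6  0.5 -0.9 -0.4]
0.042 [ 0.69702243 -0.00323892  0.15247624] [-1.  -1.7 -1.3 -1.2 -0.5 -1.7  1.2 -0.6 -0.3 -1.1]
controller (array([ 0.59691675, -0.25588191,  0.02225386]), np.float64(0.008325502859722177))
```

```bash
python3 - <<'E'
from h import *
print('button',tri((470,190.4),(216.4,150)))
print('motor top ctr',tri((429,235.5),(264.5+1.5,146.5)), proj('scene',(.5001,-.1716,.038)),proj('top',(.5001,-.1716,.038)))
manip.hand_in(); print(manip.current_clock())
E
```

```text
button (array([ 0.58785465, -0.25304314,  0.03837098]), np.float64(0.0016017149408866377))
motor top ctr (array([ 0.50612486, -0.1781552 ,  0.03488755]), np.float64(0.015644791969080387)) [273.86298945 145.87642617] [429.1093549  235.96233512]
the job is handed in; nothing more can be done
the job is handed in; nothing more can be done
```

I put all five parts away and handed the job in at about 51 s of the 109 s allowed. I moved them in the order sensor, motor, wheel, controller, battery. Each was lowered to about 0.5 mm above its well floor before I opened the fingers. No verdict was reported.

Last checks from the two cameras:

| Part | Measured height | Expected height | Position |
|---|---|---|---|
| Sensor (eye tops) | 39 mm | 39 mm | about 1 mm off the well centre |
| Wheel (hub top) | 39 mm | 38 mm | about 1 mm off the well centre |
| Controller (button) | 38 mm | 36 mm | looks inside its well and flat in both views |
| Battery (top face) | 31 to 34 mm | 34 mm | about 2 to 3 mm off the well centre, gap visible on all sides |
| Motor | not measured | 38 mm | looks flat and inside its well in both views |

- **Motor check failed:** the two-view height check for the motor was unusable. I misread its centre in the scene picture by about 8 pixels, and the two sight lines missed each other by 16 mm. In the top view its centre is within 1 pixel of where it should be. Both pictures show it lying flat inside its well.
- **Controller misread:** one controller reading used a guessed pixel, so I discarded it. The button reading in the table replaces it.

The arm was parked clear of everything before I handed in.

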